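Put the bar kit back in its caddy

ROBOT

A 6-joint arm with a two-finger parallel gripper is mounted at the origin on a cart in front of the work surface, level with it; the furniture and walls round the work are solid. World frame = base frame: x ahead of the robot, y to its left, z up, the work surface at z = 0. Lengths are in mm, angles in degrees, forces in N, time in s.
With the tool pointing down it reaches from about 350 to 850 mm from the base axis. Payload 8.1 kg.
Tool frame: the origin (TCP) lies at the very end of the fingers, on their centre line; the grasp point (between the pads) lies 19 mm behind it (r.grip_point_offset is the distance from the TCP to the grasp point, in mm); z points along the fingers, y is the line along which they close (so a half turn about z gives the same grasp; the last joint's range is limited). The gripper opens to 85 mm and grips with 20 to 120 N. Pads are 22 mm wide; open, the fingers measure 114 mm over their backs; the gripper's body (76 mm by 85 mm) begins 54 mm behind the grasp point. The pads swing forward as they close: fully open they stand 13 mm farther back than shut.
Start: joints at [-78.862, 7.471, 85.268, -0, 87.261, -4.893], TCP at [165.718, -576.665, 231.292] pointing down, gripper open.
Joint ranges: [-169.43, 169.43], [-51.17, 129.36], [1.28, 143.12], [-76.62, 256.62], [0, 156.53], [-152.29, 152.29]. Speed limits (degrees/s): [136.94, 136.94, 159.86, 180, 180, 180].

INTERFACE

Orientations are given as [roll, pitch, yaw] about the fixed x, y, z axes, in that order (R = Rz(yaw) Ry(pitch) Rx(roll)).
In Python, from bench import status, eyes, r gives the robot as it stands.
- The arm moves only by the shell command python3 -m handwheel 'ROWS' [FORCE]. ROWS is a JSON object whose one key "series" holds a list that holds one entry, the list of rows, each a list of 7 numbers: the shift along the tool's x, y, z in cm, then the turn, a rotation vector about the tool's x, y, z in rad, then the opening, from 0 (shut) to 1 (fully open). In form: {"series": [[[tx, ty, tz, rx, ry, rz, claw], ...]]}. A call has 1 to 12 rows; each row is the pose to reach, as a shift and turn from the pose commanded when the call began, along the tool's axes at that moment; what a row does not reach only later rows make up. A row lasts 1/8 s, in which the tool goes at most 62.5 mm and 10.7 degrees, less where a joint would pass 70% of its speed; a pose out of reach is approached as far as the arm can. A call with a gripper value outside its range is refused whole. The fingers move at their own pace and stop on an object; FORCE is the grip in N (left out, the last holds). Time passes only in rows, so rows that repeat a pose let the fingers close. It gives the time, the measured TCP pose, the force, the opening and the grip force at its end, in the units of the state.
- status.sense(): the state, without advancing time (a new reading comes with each control period).
- eyes.snapshot(name): name is "scene" or "side" or "wrist"; returns a dict with "img" (400x640x3 uint8, red, green, blue), "mtx" (3x3 intrinsics, pixels), "R" (3x3) and "t" (3): a world point X has camera coordinates R X + t. Camera axes: x right, y down, z forward; pixel columns grow to the right and rows downward; lengths in mm; the calibration is good to about 2 mm. A picture is of the moment at which its call begins. There is no depth.
- r.hand_in(): hands the job in; it is judged then, once.
The state is a dict: "time": time; "joint_pos": joint angles; "qd": joint speeds; "joint_efforts": joint torques, N m; "tool_pos": TCP position; "tcp_rot": TCP orientation; "ft_force": force on the tool from outside, world axes, zero at the start; "wrist_torque": the same for the moment, N m; "finger_gap": finger opening in mm; "grip_force": force on a finger pad.
Only numpy, scipy, OpenCV 4.12 (cv2) and the standard library are available. Lean on these libraries where they do the work, as an engineer would, in place of code of your own. Each camera call takes 0.05 s, during which the arm holds its last target. There are 200 camera calls.

TASK

Put the bar kit back in its wooden caddy: stand the jigger in the large round well, the bitters bottle in the medium well and the bottle stopper, on its knob as it stands now, in the small well, and lay the corkscrew flat in the long groove. Set the glass bitters bottle down in its well, do not drop it in. The shot glass and the bare wine cork are not part of the kit: leave them standing where they are.

Things in the scene. Friction and masses are not known exactly. Their poses are not given: they have to be found in the camera images.
- jigger: Copper double jigger, hourglass shape, 46 mm across both rims, 84 mm tall, standing, loose, 0.09 kg. Fingers meet it as a plain cylinder 46 mm wide at any height. Origin: centre of its foot, z up.
- bitters: Small brown glass dropper bottle of bitters with black bulb, 102 mm tall, standing, loose, 0.07 kg. Body 32 mm wide up to 62 mm above its foot, collar 24 mm wide to 77 mm, then the thin bulb. Origin: centre of its foot, z up.
- stopper: Bottle stopper on the open front part of the worktop, right of the caddy (not those far back by the tap tower), standing on its copper knob, black rubber plug up, 47 mm tall, loose, 0.05 kg. Knob 28 mm wide up to 20 mm above its foot, plug 20 mm wide from there to the top. Origin: centre of its foot, z up.
- corkscrew: Folded lever corkscrew, brown handle, steel worm, lying flat, 114 mm long (along its y), 12 to 14 mm high, loose, 0.075 kg. Origin: mid-length, underside; z up. Handle at x -6 to 9 mm, full length; the folded worm beside it at x -16 to -8, y -48 to -4 mm. Grip across x on the bare handle, y 5 to 25 mm. It may lie in the groove either way round.
- shot_glass: Clear shot glass on the open front part of the worktop, among the kit, 48 mm across, 61 mm tall, standing. Not part of the kit. Origin: centre of its foot, z up.
- wine_cork: Bare wine cork standing on end on the open front part of the worktop, among the kit, a plain cylinder 24 mm across, 45 mm tall: like the stopper but without a knob. Not part of the kit. Origin: centre of its foot, z up.
- caddy: Wooden caddy, 174 (x) x 238 (y) mm, walls up to 42 mm, copper handle at each end out to y = 140 mm. Fixed. Origin: centre of underside; x to the back, z up. Blocks at x 42, y -74, 0, 74 mm in any order. In front the corkscrew groove, 134 (y) x 50 (x) mm, centred x -37, y 0, floor at z 30, sides to z 38 mm, with a finger notch (y -40 to 40, x -79 to 5) cut to the floor.
- block_large: Pale wood block 74 x 74 mm, 32 mm high, one of three in the caddy's back row, with a round well 60 mm across, 18 mm deep in its middle: the widest, for the jigger. Fixed. Origin: centre of its underside, 6 mm above the worktop; the well's floor is 14 mm and the block's top 32 mm above the origin. z up.
- block_medium: Pale wood block 74 x 74 mm, 32 mm high, one of three in the caddy's back row, with a round well 48 mm across, 22 mm deep in its middle: the middle size, for the bitters. Fixed. Origin: centre of its underside, 6 mm above the worktop; the well's floor is 10 mm and the block's top 32 mm above the origin. z up.
- block_small: Pale wood block 74 x 74 mm, 32 mm high, one of three in the caddy's back row, with a round well 40 mm across, 10 mm deep in its middle: the smallest, for the stopper. Fixed. Origin: centre of its underside, 6 mm above the worktop; the well's floor is 22 mm and the block's top 32 mm above the origin. z up.
Things that resemble listed ones, but are neither listed nor needed, are in the scene too. What is shaped like the jigger but yellow is not meant. Leave any blue look-alike of the shot_glass alone.

How it is judged:
By the outcome, as a careful person would: the job done as asked, in the order asked, and still so for the second after the job is handed in, with the robot touching nothing.
It also fails if it takes over 115 s, if anything falls off the work surface, if the arm or the gripper's body presses on something with over 40 N, if the wrist force passes 120 N, or if a joint passes its speed limit or range.

## Working session

There is one attempt and no reset: what is moved stays moved. The work goes in short steps, Python scripts to look and compute and a shell command to move; the robot and the scene stay as the last step left them, time stands still between calls to the robot, and variables do not carry over. Pictures are saved under pics/ and viewed, at most 14 in all, crops included, and the job is handed in when it is done.

```bash
ls; mkdir -p pics; python3 - <<'E'
from bench import status, eyes, r
import cv2
s=status.sense(); print(s)
for n in("scene","side","wrist"):
    d=eyes.snapshot(n); cv2.imwrite(f"pics/{n}0.png",d["img"][...,::-1]); print(n,d["mtx"].tolist(),d["R"].round(4).tolist(),d["t"].round(1).tolist())
E
```

```text
pics
{'time': 0.0, 'joint_pos': array([-7.88620954e+01,  7.51394856e+00,  8.53301222e+01, -4.89033305e-04,
        8.72597103e+01, -4.89257351e+00]), 'qd': array([-0.06282041,  0.04140124,  0.04898488,  0.10298509,  0.03416456,
       -0.13002272]), 'joint_efforts': array([ 6.48841160e-05, -5.69385087e+01, -5.00557208e+01,  2.27654499e-05,
        1.45245643e-02,  4.51850440e-06]), 'tool_pos': array([ 165.60741057, -576.1281825 ,  230.24842115]), 'tcp_rot': array([-1.79896555e+02, -8.36460191e-03,  1.60304943e+01]), 'ft_force': array([-0.18583364, -0.69906789, -0.4319982 ]), 'wrist_torque': array([-0.04165266, -0.00905042, -0.05207779]), 'grip_force': 0.0, 'finger_gap': 85.23140944129226}
scene [[433.51627979360927, 0.0, 325.02045364541306], [0.0, 433.51627979360927, 197.85832024308777], [0.0, 0.0, 1.0]] [[-0.5806, -0.8142, -0.0038], [-0.5814, 0.4178, -0.6981], [0.57, -0.4031, -0.716]] [241.9, 322.0, 1164.7]
side [[500.9860580109761, 0.0, 315.37480457235534], [0.0, 500.9860580109761, 204.10701206431688], [0.0, 0.0, 1.0]] [[0.9896, -0.1437, -0.0013], [-0.0857, -0.5833, -0.8077], [0.1153, 0.7995, -0.5895]] [-469.9, 57.4, 1320.0]
wrist [[291.6152128685456, 0.0, 318.549846833076], [0.0, 291.6152128685456, 202.2166651225262], [0.0, 0.0, 1.0]] [[0.2758, -0.9612, -0.0018], [-0.9143, -0.2629, 0.3081], [-0.2966, -0.0833, -0.9514]] [-598.3, -39.1, 379.8]
```

View pics/scene0.png

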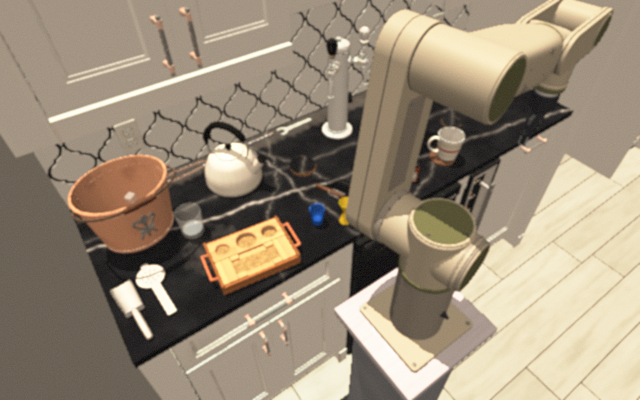

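View pics/side0.png

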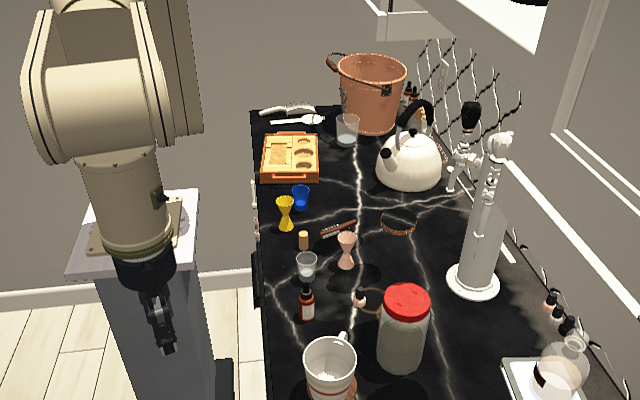

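The side view shows everything. The candidates are:
- **Jigger:** copper (346,250); yellow (285,212) is the decoy.
- **Bitters:** (307,302). The bottles at the far back and right are decoys.
- **Stopper:** (359,299), with a copper knob. Those by the tap at (550,300) to (570,325) are decoys.
- **Corkscrew:** (338,228).
- **Shot glass:** clear (306,265); blue (300,197) is the decoy.
- **Cork:** (303,240).

The caddy is at (290,158).

```bash
cat > h.py <<'E'
from bench import status, eyes, r
import cv2, numpy as np, pickle
from scipy.spatial.transform import Rotation as Ro
def cam(d): return -d["R"].T@d["t"]
def ray(d,p):
    v=d["R"].T@np.linalg.inv(d["mtx"])@np.array([p[0],p[1],1.]); return cam(d),v/np.linalg.norm(v)
def plane(d,p,z):
    c,v=ray(d,p); return c+v*(z-c[2])/v[2]
def tri(*dp):
    A=0;b=0
    for d,p in dp:
        c,v=ray(d,p); M=np.eye(3)-np.outer(v,v); A=A+M; b=b+M@c
    return np.linalg.solve(A,b)
def proj(d,X):
    q=d["mtx"]@(d["R"]@np.asarray(X,float)+d["t"]); return q[:2]/q[2]
def shot(n,f):
    d=eyes.snapshot(n); cv2.imwrite(f"pics/{f}.png",d["img"][...,::-1]); pickle.dump(d,open(f"pics/{f}.pkl","wb")); return d
def load(f): return pickle.load(open(f"pics/{f}.pkl","rb"))
def togo(x,y,z,yaw,roll=180,pitch=0):
    "shift in tool axes (cm) and turn (rad) from measured pose to a down pose at yaw"
    s=status.sense(); R=Ro.from_euler('xyz',s["tcp_rot"],degrees=True); T=Ro.from_euler('xyz',[roll,pitch,yaw],degrees=True)
    print("togo",(R.inv().apply(np.array([x,y,z])-s["tool_pos"])/10).round(2),(R.inv()*T).as_rotvec().round(3))
E
python3 - <<'E'
from h import *
d=shot("side","s0")
for n,p in dict(jig=(346,267),bit=(307,319),stop=(359,306),cork=(303,248),shot=(306,280),screw=(338,230),cadFL=(262,181),cadFR=(318,181),cadBL=(266,137),cadBR=(318,137),yj=(285,229),tapst=(548,310)).items(): print(n,plane(d,p,0).round(0))
w=eyes.snapshot("wrist"); s=status.sense()
Rt=Ro.from_euler('xyz',s["tcp_rot"],degrees=True)
print("cam in tool",Rt.inv().apply(cam(w)-s["tool_pos"]).round(1), Rt.inv().apply(w["R"][2]).round(3))
cv2.imwrite("pics/crop1.png",cv2.resize(d["img"][120:340,240:440,::-1],None,fx=2.7,fy=2.7,interpolation=cv2.INTER_CUBIC))
E
```

```text
jig [ 514. -234.    0.]
bit [ 402. -379.   -0.]
stop [ 519. -359.    0.]
cork [ 422. -151.    0.]
shot [ 415. -263.    0.]
screw [521. -94.   0.]
cadFL [338. 167.   0.]
cadFR [503. 142.   0.]
cadBL [368. 438.   0.]
cadBR [544. 412.   0.]
yj [385. -70.   0.]
tapst [ 921. -429.   -0.]
cam in tool [  79.5   -0.8 -141.8] [-0.308 -0.001  0.951]
```

View pics/crop1.png

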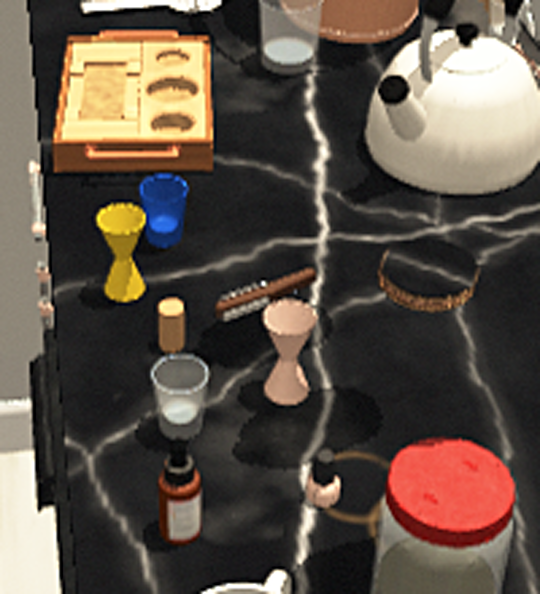

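The crop confirms the kit: copper jigger, brown dropper bottle, stopper with copper knob and black plug, and corkscrew. The cork and clear glass stay put. Next I move the wrist camera over them.

```bash
python3 - <<'E'
from h import *
togo(166,-576,330,16); togo(500,-200,330,0)
E
```

```text
togo [ 0.04 -0.04 -9.92] [-0.001 -0.     0.001]
togo [ 42.53 -26.95  -9.89] [-0.001  0.     0.28 ]
```

```bash
python3 -m handwheel '{"series": [[[0,0,-6,0,0,0,1],[4,-2.5,-10,0,0,0.03,1],[9,-6,-10,0,0,0.06,1],[14,-9,-10,0,0,0.1,1],[19,-12,-10,0,0,0.14,1],[24,-15,-10,0,0,0.17,1],[29,-18,-10,0,0,0.2,1],[34,-21,-10,0,0,0.24,1],[39,-24,-10,0,0,0.28,1],[42.5,-27,-10,0,0,0.28,1],[42.5,-27,-10,0,0,0.28,1],[42.5,-27,-10,0,0,0.28,1]]]}'
python3 - <<'E'
from h import *
d=shot("wrist","w1"); print(status.sense()["qd"].round(2)); togo(500,-110,330,0)
E
```

```text
time: 1.75
tool_pos: [499.4, -199.9, 331.2]
tcp_rot: [180.0, 0.0, 0.0]
ft_force: [0.1, -0.5, -0.3]
finger_gap: 85.2
grip_force: 0.0
[-1.   -0.24  0.05  0.14 -0.05  0.16]
togo [ 0.07 -9.04  0.12] [ 0.     0.    -0.001]
```

View pics/w1.png

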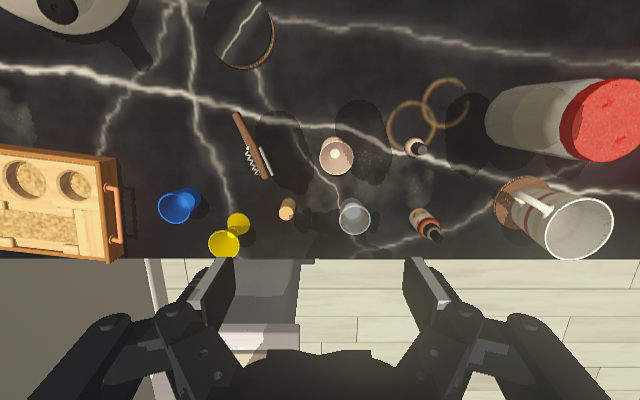

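The wrist view shows jigger rim (336,155), stopper (415,148), corkscrew (250,145), bitters (425,222), cork (287,209), glass (355,218), and the caddy at the left with wells (25,178) and (75,185). I'll take a second view from a shifted pose, then the caddy.

```bash
python3 -m handwheel '{"series": [[[0,-5,0,0,0,0,1],[0,-9,0,0,0,0,1],[0,-9,0,0,0,0,1],[0,-9,0,0,0,0,1]]]}'
python3 -c "
from h import *
shot('wrist','w2')"
python3 -m handwheel '{"series": [[[-1,-5,-1,0,0,0,1],[-2,-10,-2,0,0,0,1],[-3,-15,-3,0,0,0,1],[-4,-20,-4,0,0,0,1],[-5,-25,-4,0,0,0,1],[-5,-29,-4,0,0,0,1],[-5,-29,-4,0,0,0,1],[-5,-29,-4,0,0,0,1]]]}'
python3 -c "
from h import *
shot('wrist','w3')"
python3 -m handwheel '{"series": [[[0,-5,0,0,0,0,1],[0,-10,0,0,0,0,1],[0,-14,0,0,0,0,1],[0,-14,0,0,0,0,1],[0,-14,0,0,0,0,1]]]}'
python3 -c "
from h import *
shot('wrist','w4')"
```

```text
time: 2.3
tool_pos: [499.4, -111.0, 331.4]
tcp_rot: [180.0, -0.0, -0.1]
ft_force: [0.3, -0.5, -0.2]
finger_gap: 85.1
grip_force: 0.0
time: 3.35
tool_pos: [450.1, 179.1, 371.1]
tcp_rot: [180.0, 0.0, -0.1]
ft_force: [0.0, -0.3, -0.4]
finger_gap: 85.4
grip_force: 0.0
time: 4.03
tool_pos: [450.3, 318.9, 371.2]
tcp_rot: [180.0, 0.0, -0.1]
ft_force: [0.5, 0.0, -0.5]
finger_gap: 85.4
grip_force: 0.0
```

View pics/w3.png

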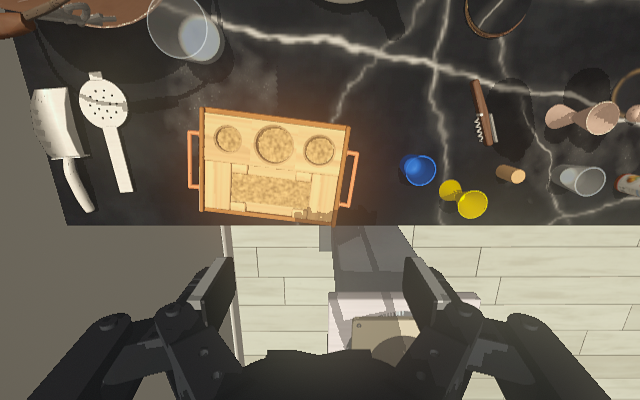

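```bash
python3 - <<'E'
from h import *
a=load("w3")["img"][95:230,180:365]; w=load("w4"); c=proj(w,(440,290,30)); print(c)
u,v=int(c[0]),int(c[1]); b=w["img"][max(v-70,0):max(v-70,0)+135,u-92:u+93]
print(u-92,max(v-70,0))
f=lambda i:cv2.resize(i[...,::-1],(740,540),interpolation=cv2.INTER_CUBIC)
cv2.imwrite("pics/cad.png",cv2.resize(np.vstack([f(a)[:400],f(b)[:400]]),(555,600)))
E
```

```text
[336.31513352 164.07064802]
244 94
```

View pics/cad.png

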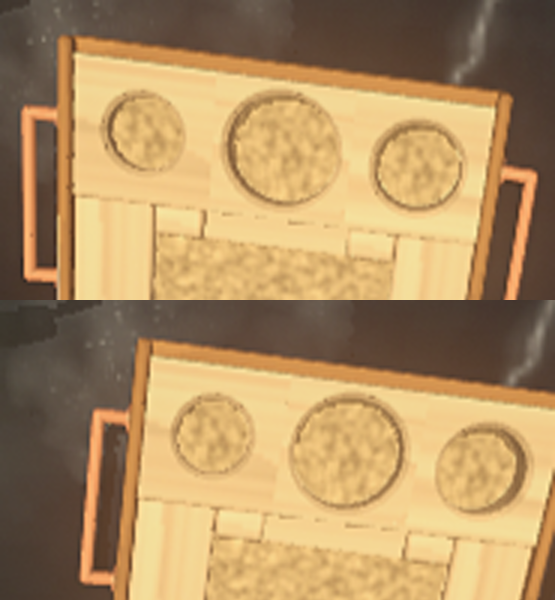

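The left (far, +y) well is the small one, the middle is large and the right (near) is medium. Next I measure the wells and the objects.

```bash
python3 - <<'E'
from h import *
w3,w4=load("w3"),load("w4")
W={}
for n,a,b in(("small",(227.8,138.7),(315,138.7)),("large",(274,144.7),(360.3,144.5)),("medium",(319.3,150.3),(404.7,150.5))):
    print(n,tri((w3,a),(w4,b)).round(1),plane(w3,a,38).round(1)[:2],plane(w4,b,38).round(1)[:2])
for f in("w1","w2","s0"):
    d=load(f); hsv=cv2.cvtColor(d["img"],cv2.COLOR_RGB2HSV)
    m=((hsv[...,1]>55)&(hsv[...,2]>70)).astype(np.uint8)
    n,l,st,c=cv2.connectedComponentsWithStats(m)
    for i in range(1,n):
        if st[i,4]>25:
            X=plane(d,c[i],10)
            if 330<X[0]<650 and -460<X[1]<0: print(f,st[i].tolist(),c[i].round(1),X[:2].round(0),"hsv",hsv[l==i].mean(0).round(0))
f=lambda i,k:cv2.resize(i[...,::-1],None,fx=k,fy=k,interpolation=cv2.INTER_CUBIC)
cv2.imwrite("pics/c2.png",np.vstack([f(load("w1")["img"][100:250,225:445],3.4)[:300*2],])[:600,:800])
cv2.imwrite("pics/c2b.png",f(load("w2")["img"][100:250,310:530],3.4)[:600,:800])
E
```

```text
small [482.4 325.3  36.9] [482.4 325. ] [482.5 325.3]
large [472.7 252.   35. ] [472.8 251.5] [473.2 252.4]
medium [462.9 178.6  33. ] [463.8 178.6] [463.4 180.1]
w1 [386, 77, 81, 80, 1379] [421.6 116.6] [ 566. -356.] hsv [ 16.  99. 112.]
w1 [232, 111, 36, 69, 564] [250.1 145.2] [523. -92.] hsv [ 12. 122. 136.]
w1 [319, 136, 35, 39, 900] [336.1 155.6] [ 506. -227.] hsv [ 14.  77. 186.]
w1 [279, 197, 17, 24, 305] [286.9 208.8] [ 417. -146.] hsv [ 17. 119. 181.]
w1 [409, 207, 20, 17, 111] [417.1 212.2] [ 411. -366.] hsv [ 15. 120. 126.]
w1 [208, 212, 42, 46, 1148] [228.9 236.1] [367. -44.] hsv [ 26. 241. 184.]
w1 [416, 216, 25, 23, 230] [425.6 224.4] [ 389. -382.] hsv [ 10. 146. 130.]
w2 [442, 77, 83, 80, 1379] [478.  117.1] [ 565. -354.] hsv [ 16.  99. 113.]
w2 [290, 112, 33, 68, 560] [306.5 145. ] [523. -91.] hsv [ 12. 123. 136.]
w2 [376, 136, 45, 39, 1125] [398.5 154.5] [ 508. -237.] hsv [ 14.  77. 186.]
w2 [334, 198, 17, 23, 301] [341.6 208.8] [ 417. -149.] hsv [ 17. 122. 162.]
w2 [460, 207, 22, 16, 127] [469.7 212.1] [ 411. -366.] hsv [ 15. 124. 123.]
w2 [268, 212, 33, 48, 1109] [285.7 237.1] [365. -53.] hsv [ 26. 239. 186.]
w2 [472, 215, 26, 24, 252] [482.1 224.6] [ 388. -390.] hsv [ 10. 143. 126.]
s0 [320, 219, 37, 16, 151] [337.8 226.8] [520. -93.] hsv [ 11. 139. 123.]
s0 [298, 230, 11, 21, 181] [302.9 239.7] [ 424. -131.] hsv [ 16. 132. 161.]
s0 [337, 230, 21, 40, 550] [346.4 248.6] [ 526. -180.] hsv [ 12.  90. 186.]
s0 [353, 282, 78, 42, 1838] [401.7 302.6] [ 610. -372.] hsv [  4. 170. 202.]
s0 [363, 287, 17, 4, 41] [370.8 288.3] [ 554. -320.] hsv [ 15. 110.  93.]
s0 [299, 294, 16, 26, 116] [306.1 302.8] [ 405. -342.] hsv [  8. 155. 127.]
```

View pics/c2.png

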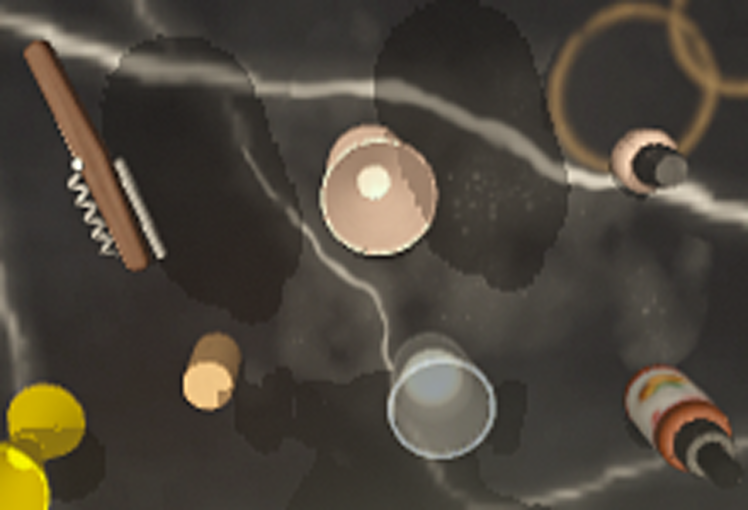

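View pics/c2b.png

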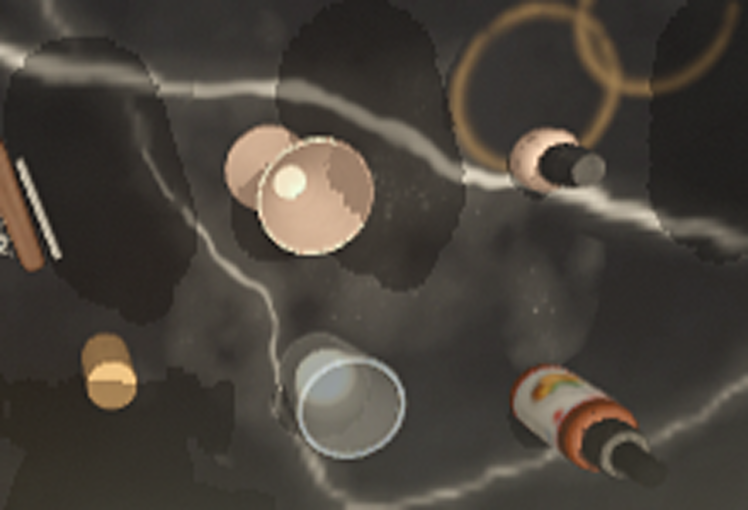

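```bash
python3 - <<'E'
from h import *
w1,w2,s0=load("w1"),load("w2"),load("s0")
print("jig rim",tri((w1,(336.2,157.6)),(w2,(402.8,157.5))).round(1))
print("stop top",tri((w1,(421.5,149.1)),(w2,(483.2,149.1))).round(1), "knob w1 z10",plane(w1,(414.3,147),12).round(0))
print("bit tip",tri((w1,(437.9,237)),(w2,(500.6,237.6))).round(1))
A=(235.9,113.8);B=(265.6,177)
for z in(12,):print("screw ends",plane(w1,A,z).round(1),plane(w1,B,z).round(1))
for d in(w1,w2):
    hsv=cv2.cvtColor(d["img"],cv2.COLOR_RGB2HSV); u=proj(d,(523,-92,10)); m=np.zeros(hsv.shape[:2],np.uint8)
    h=(hsv[...,0]<16)&(hsv[...,1]>85)&(hsv[...,2]>70); m[h]=1
    n,l,st,c=cv2.connectedComponentsWithStats(m); k=max(range(1,n),key=lambda i:-np.linalg.norm(c[i]-u)+ (0 if st[i,4]>150 else -999))
    box=cv2.boxPoints(cv2.minAreaRect(np.argwhere(l==k)[:,::-1].astype(np.float32)))
    e=sorted([(box[i]+box[(i+1)%4])/2 for i in range(4)],key=lambda p:p[1]); print(st[k],e[0],e[-1]); d["e"]=(e[0],e[-1])
    P=[plane(d,p,13) for p in d["e"]]; print([p.round(1) for p in P],np.linalg.norm(P[0]-P[1]).round(1))
for i in(0,1): print("screw tri",tri((w1,w1["e"][i]),(w2,w2["e"][i])).round(1))
print("jar base edge",plane(w1,(487,125),0).round(0),plane(w1,(487,125),100).round(0),plane(s0,(400,365),0).round(0))
togo(510,-230,200,82.5)
E
```

```text
jig rim [ 515.4 -222.6   85.4]
stop top [ 522.  -346.8   51.4] knob w1 z10 [ 520. -349.   12.]
bit tip [ 403.6 -368.4   95.1]
screw ends [569.8 -74.   12. ] [ 472.  -113.5   12. ]
[232 112  36  68 554] [234.67564  111.677536] [266.6571  178.68636]
[array([572.9, -72.7,  13. ]), array([ 469.5, -115.2,   13. ])] 111.8
[290 112  33  68 558] [292.68817 111.70752] [321.0905  178.53653]
[array([573.1, -71.4,  13. ]), array([ 469.8, -114.4,   13. ])] 111.8
screw tri [572.9 -70.9   6.4]
screw tri [ 468.6 -114.4    8.6]
jar base edge [ 553. -464.    0.] [ 558. -408.  100.] [ 565. -519.    0.]
togo [ 6.07 54.85 17.17] [ 0.     0.    -1.442]
```

```bash
python3 -m handwheel '{"series": [[[0.6,5,0,0,0,-0.16,1],[1.3,10,2,0,0,-0.32,1],[2,15,4,0,0,-0.48,1],[2.6,20,6,0,0,-0.64,1],[3.3,25,8,0,0,-0.8,1],[4,30,10,0,0,-0.96,1],[4.6,36,12,0,0,-1.12,1],[5.3,42,14,0,0,-1.28,1],[6,48,16,0,0,-1.44,1],[6.5,54.2,17,0,0,-1.44,1],[6.5,54.2,17,0,0,-1.44,1],[6.5,54.2,17,0,0,-1.44,1]]]}'
python3 - <<'E'
from h import *
d=shot("wrist","w5"); f=shot("side","s5")
for n,X in dict(jig=(515.4,-222.6,84),stop=(522,-347,47),bit=(403.6,-368.4,102)).items(): print(n,proj(d,X).round(1),proj(f,X).round(1))
togo(515.4,-222.6,35,82.5)
E
```

```text
time: 5.58
tool_pos: [513.8, -223.0, 201.4]
tcp_rot: [-180.0, -0.0, 82.3]
ft_force: [1.2, 0.6, 0.3]
finger_gap: 85.5
grip_force: 0.0
jig [320.1 197.4] [346.7 236.8]
stop [339.4 287.4] [360.4 286.6]
bit [232.2 349.2] [306.6 281. ]
togo [-0.1   0.09 16.69] [ 0.001 -0.    -0.   ]
```

View pics/w5.png

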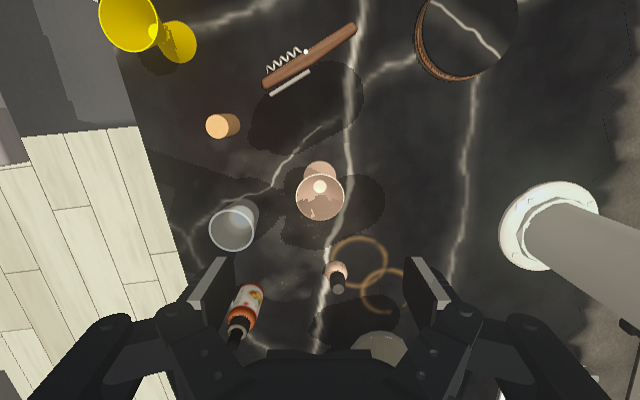

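The jigger rim is seen at (320,197), the stopper tip at (339,287) and the bulb at (233,346), all matching the predictions. Next I descend on the jigger.

```bash
python3 -m handwheel '{"series": [[[0,0,5,0,0,0,1],[0,0,10,0,0,0,1],[0,0,14,0,0,0,1],[0,0,16.7,0,0,0,1],[0,0,16.7,0,0,0,1],[0,0,16.7,0,0,0,0.4],[0,0,16.7,0,0,0,0.4],[0,0,16.7,0,0,0,0.4],[0,0,16.7,0,0,0,0.4],[0,0,16.7,0,0,0,0.4]]]}' 40
python3 -m handwheel '{"series": [[[0,0,0,0,0,0,0.4],[0,0,-3,0,0,0,0.4],[0,0,-8,0,0,0,0.4],[0,0,-13,0,0,0,0.4],[0,0,-18,0,0,0,0.4],[0,0,-18,0,0,0,0.4],[0,0,-18,0,0,0,0.4]]]}'
python3 - <<'E'
from h import *
shot("wrist","w6");togo(473,252,210,82.5)
E
```

```text
time: 6.92
tool_pos: [515.9, -222.5, 36.5]
tcp_rot: [179.8, 0.1, 82.5]
ft_force: [-1.9, 1.4, 5.8]
finger_gap: 43.0
grip_force: 39.7
time: 7.8
tool_pos: [514.6, -221.8, 214.4]
tcp_rot: [180.0, 0.0, 82.5]
ft_force: [0.1, 0.1, -1.7]
finger_gap: 43.1
grip_force: 40.8
togo [ 46.41 -10.25   0.36] [-0.002 -0.001 -0.   ]
```

```bash
python3 -m handwheel '{"series": [[[4,-2,0,0,0,0,0.4],[9,-5,0,0,0,0,0.4],[14,-8,0,0,0,0,0.4],[19,-11,0,0,0,0,0.4],[24,-13,0,0,0,0,0.4],[29,-13,0,0,0,0,0.4],[34,-13,0,0,0,0,0.4],[39,-12,0,0,0,0,0.4],[43,-11,0,0,0,0,0.4],[46.4,-10.2,0,0,0,0,0.4],[46.4,-10.2,0,0,0,0,0.4],[46.4,-10.2,0,0,0,0,0.4]]]}'
python3 - <<'E'
from h import *
d=shot("wrist","w7")
for n,X in dict(small=(482.4,325.3,38),large=(473,252,38),med=(463.4,179.2,38),jigfoot=(473,252,175)).items(): print(n,proj(d,X).round(1))
togo(473,252,56,82.5)
E
```

```text
time: 9.35
tool_pos: [473.1, 250.9, 212.6]
tcp_rot: [-179.8, 0.1, 82.5]
ft_force: [-0.4, -1.0, -1.2]
finger_gap: 43.1
grip_force: 41.0
small [318.3 112.4]
large [318.6 181.7]
med [318.6 241.5]
jigfoot [318.2 231.5]
togo [ 0.15 -0.02 15.71] [-0.002  0.001 -0.   ]
```

View pics/w7.png

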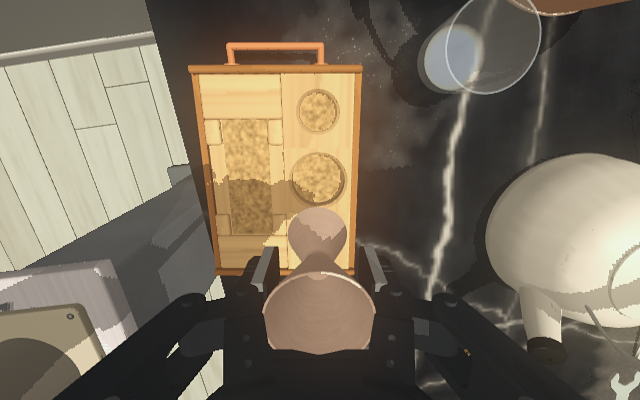

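The large well is seen at (318,178), about 3 px beyond the prediction, so I correct by +2 mm in y. The jigger foot is at (317,231) as expected.

```bash
python3 -m handwheel '{"series": [[[0.3,0,5,0,0,0,0.4],[0.3,0,9,0,0,0,0.4],[0.3,0,12.5,0,0,0,0.4],[0.3,0,14.5,0,0,0,0.4],[0.3,0,15.2,0,0,0,0.4],[0.3,0,15.5,0,0,0,0.4],[0.3,0,15.65,0,0,0,0.4],[0.3,0,15.65,0,0,0,0.4]]]}'
python3 -m handwheel '{"series": [[[0,0,0,0,0,0,0.55],[0,0,0,0,0,0,0.7],[0,0,0,0,0,0,0.8],[0,0,0,0,0,0,0.8],[0,0,-3,0,0,0,0.8],[0,0,-8,0,0,0,0.8],[0,0,-13,0,0,0,0.8],[0,0,-18,0,0,0,0.8],[0,0,-18,0,0,0,0.8],[0,0,-18,0,0,0,0.8]]]}'
python3 - <<'E'
from h import *
shot("wrist","w8");togo(403.6,-368.4,230,82.5)
E
```

```text
time: 10.4
tool_pos: [475.1, 254.7, 58.7]
tcp_rot: [179.9, -0.0, 82.5]
ft_force: [-0.4, -0.2, -0.3]
finger_gap: 42.9
grip_force: 41.0
time: 11.65
tool_pos: [474.4, 254.5, 237.5]
tcp_rot: [-180.0, -0.0, 82.5]
ft_force: [0.2, -0.6, -0.3]
finger_gap: 68.3
grip_force: 0.0
togo [-62.65   1.16   0.7 ] [-0.002  0.001 -0.   ]
```

View pics/w8.png

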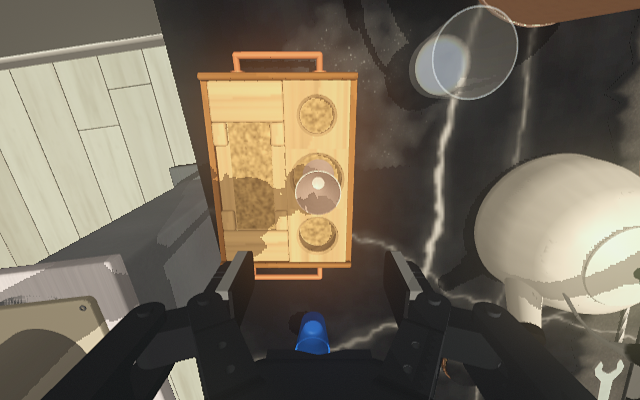

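The jigger stands in the large well (rim at (318,192)) and the medium well is clear at (318,233). Next is the bitters.

```bash
python3 -m handwheel '{"series": [[[-4,0,0,0,0,0,0.8],[-10,0,0,0,0,0,0.8],[-16,0,0,0,0,0,0.8],[-22,0,0,0,0,0,0.8],[-28,0,0,0,0,0,0.8],[-34,0.5,0,0,0,0,0.8],[-40,0.5,0,0,0,0,0.8],[-46,1,0,0,0,0,0.8],[-52,1,0,0,0,0,0.8],[-57,1.1,0,0,0,0,0.8],[-60,1.2,0.5,0,0,0,0.8],[-62.6,1.2,0.7,0,0,0,0.8]]]}'
python3 -m handwheel '{"series": [[[0,0,0,0,0,0,0.8],[0,0,0,0,0,0,0.8]]]}'
python3 - <<'E'
from h import *
a=load("w8")
print("wells",[plane(a,p,38).round(1)[:2] for p in((318,114),(318,233))])
d=shot("wrist","w9"); f=shot("side","s9"); print("pred tip",proj(d,(403.6,-368.4,102)).round(1))
cv2.imwrite("pics/b9.png",np.hstack([cv2.resize(d["img"][120:320,230:400,::-1],None,fx=2.6,fy=2.6,interpolation=cv2.INTER_CUBIC),cv2.resize(f["img"][270:330,280:335,::-1],(340,520))]))
togo(403.6,-368.4,33,82.5)
E
```

```text
time: 13.2
tool_pos: [403.3, -368.2, 228.0]
tcp_rot: [-179.8, -0.2, 82.4]
ft_force: [0.4, 0.7, -0.6]
finger_gap: 68.5
grip_force: 0.0
time: 13.45
tool_pos: [404.3, -366.7, 229.5]
tcp_rot: [-179.9, -0.1, 82.5]
ft_force: [1.1, 1.4, -0.7]
finger_gap: 68.0
grip_force: 0.0
wells [array([483.6, 327.1]), array([464.4, 183.2])]
pred tip [318.2 197. ]
togo [-0.21 -0.08 19.73] [-0.001 -0.001  0.001]
```

View pics/b9.png

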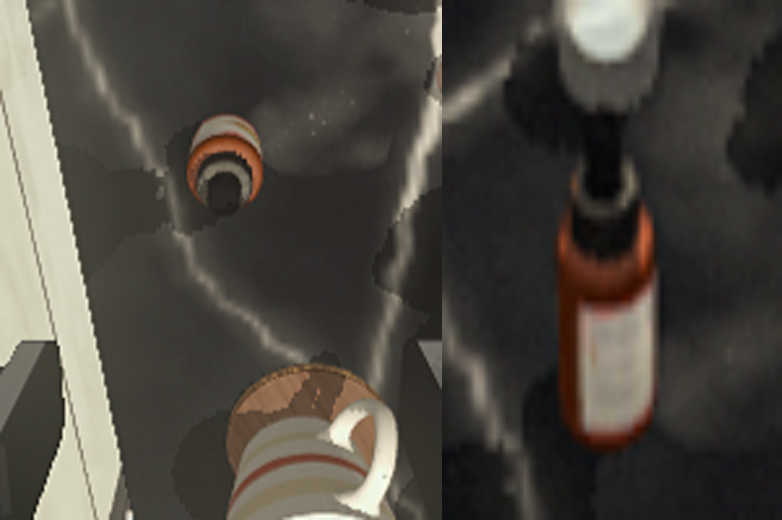

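The bulb tip is at (316,195) against a prediction of (318,197), and the mug is well clear. Next I descend on the bottle.

```bash
python3 -m handwheel '{"series": [[[-0.1,-0.2,5,0,0,0,0.8],[-0.1,-0.2,10,0,0,0,0.8],[-0.1,-0.2,15,0,0,0,0.8],[-0.1,-0.2,18,0,0,0,0.8],[-0.1,-0.2,19.7,0,0,0,0.8],[-0.1,-0.2,19.7,0,0,0,0.8],[-0.1,-0.2,19.7,0,0,0,0.5],[-0.1,-0.2,19.7,0,0,0,0.25],[-0.1,-0.2,19.7,0,0,0,0.25],[-0.1,-0.2,19.7,0,0,0,0.25],[-0.1,-0.2,19.7,0,0,0,0.25],[-0.1,-0.2,19.7,0,0,0,0.25]]]}' 30
python3 -m handwheel '{"series": [[[0,0,-2,0,0,0,0.25],[0,0,-6,0,0,0,0.25],[0,0,-11,0,0,0,0.25],[0,0,-16,0,0,0,0.25],[0,0,-20,0,0,0,0.25],[0,0,-20,0,0,0,0.25],[0,0,-20,0,0,0,0.25]]]}'
python3 - <<'E'
from h import *
shot("wrist","w10");shot("side","s10");togo(464,181.5,225,82.5)
E
```

```text
time: 15.05
tool_pos: [403.4, -369.5, 35.6]
tcp_rot: [179.9, 0.1, 82.5]
ft_force: [-0.6, 0.3, 7.4]
finger_gap: 31.3
grip_force: 29.6
time: 15.92
tool_pos: [402.3, -368.2, 233.3]
tcp_rot: [-180.0, -0.0, 82.5]
ft_force: [0.4, 0.8, -1.4]
finger_gap: 31.4
grip_force: 30.1
togo [55.26 -1.01  0.8 ] [-0.002 -0.002 -0.   ]
```

```bash
python3 -m handwheel '{"series": [[[4,0,0,0,0,0,0.25],[9,0,0,0,0,0,0.25],[15,0,0,0,0,0,0.25],[21,-0.5,0,0,0,0,0.25],[27,-0.5,0,0,0,0,0.25],[33,-0.5,0,0,0,0,0.25],[39,-1,0,0,0,0,0.25],[45,-1,0,0,0,0,0.25],[50,-1,0,0,0,0,0.25],[53.5,-1,0,0,0,0,0.25],[55.2,-1,0.8,0,0,0,0.25],[55.2,-1,0.8,0,0,0,0.25]]]}'
python3 -m handwheel '{"series": [[[0,0,0,0,0,0,0.25],[0,0,0,0,0,0,0.25]]]}'
python3 - <<'E'
from h import *
d=shot("wrist","w11");f=shot("side","s11"); print(proj(f,(464,181.5,38)).round(1),proj(f,(464,181.5,190)).round(1))
cv2.imwrite("pics/b11.png",np.hstack([cv2.resize(d["img"][90:330,230:400,::-1],None,fx=2.3,fy=2.3),cv2.resize(f["img"][60:190,250:340,::-1],(382,552))]))
togo(464,181.5,51,82.5)
E
```

```text
time: 17.52
tool_pos: [463.6, 180.3, 223.5]
tcp_rot: [-179.8, 0.1, 82.6]
ft_force: [-0.3, -0.5, -1.6]
finger_gap: 31.5
grip_force: 30.1
time: 17.77
tool_pos: [464.8, 179.1, 225.9]
tcp_rot: [180.0, 0.0, 82.4]
ft_force: [0.2, 0.3, -0.5]
finger_gap: 31.0
grip_force: 30.1
[303.  164.3] [302.2 118. ]
togo [ 0.2  -0.13 17.51] [ 0.    -0.    -0.001]
```

View pics/b11.png

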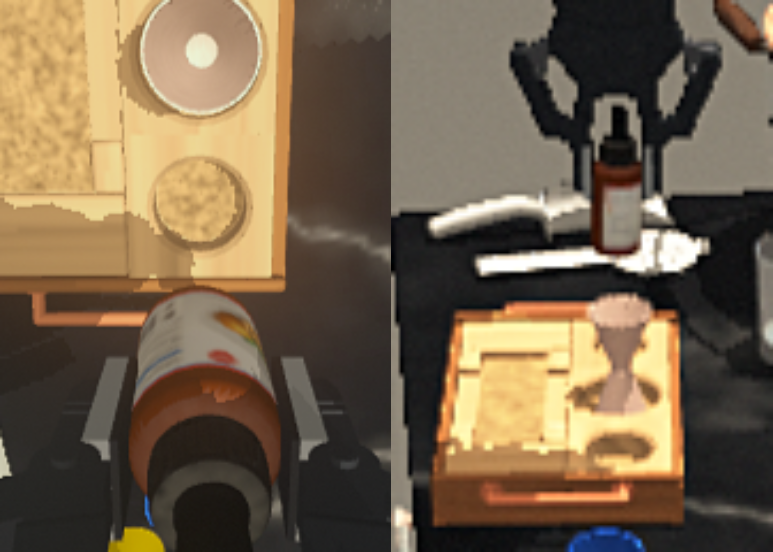

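The medium well is at side-view (304,165) against a prediction of (303,164), and the bottle hangs upright. I lower it gently until it touches.

```bash
python3 -c "
from h import *
print(plane(load('w11'),(316.5,178.7),38))"
python3 -m handwheel '{"series": [[[0.2,-0.1,5,0,0,0,0.25],[0.2,-0.1,9,0,0,0,0.25],[0.2,-0.1,12.5,0,0,0,0.25],[0.2,-0.1,15,0,0,0,0.25],[0.2,-0.1,16.5,0,0,0,0.25],[0.2,-0.1,17,0,0,0,0.25],[0.2,-0.1,17.2,0,0,0,0.25],[0.2,-0.1,17.2,0,0,0,0.25],[0.2,-0.1,17.2,0,0,0,0.25]]]}'
for i in 1 2; do python3 -c "
from h import *
for i in range(4):
  s=status.sense(); print(s['tool_pos'].round(1),s['ft_force'].round(1))"; done
python3 -m handwheel '{"series": [[[0,0,0.1,0,0,0,0.25],[0,0,0.1,0,0,0,0.25]]]}'
python3 -m handwheel '{"series": [[[0,0,0.1,0,0,0,0.25],[0,0,0.1,0,0,0,0.25]]]}'
```

```text
[462.91838524 180.97210702  38.        ]
time: 19.0
tool_pos: [464.6, 182.5, 54.6]
tcp_rot: [179.9, -0.0, 82.5]
ft_force: [-0.5, -0.2, -0.8]
finger_gap: 31.2
grip_force: 30.1
[464.6 182.5  54.6] [-0.5 -0.2 -0.8]
[464.6 182.5  54.6] [-0.5 -0.2 -0.8]
[464.6 182.5  54.6] [-0.5 -0.2 -0.8]
[464.6 182.5  54.6] [-0.5 -0.2 -0.8]
[464.6 182.5  54.6] [-0.5 -0.2 -0.8]
[464.6 182.5  54.6] [-0.5 -0.2 -0.8]
[464.6 182.5  54.6] [-0.5 -0.2 -0.8]
[464.6 182.5  54.6] [-0.5 -0.2 -0.8]
time: 19.25
tool_pos: [464.0, 182.3, 52.9]
tcp_rot: [180.0, -0.0, 82.5]
ft_force: [-1.2, 0.5, -0.7]
finger_gap: 31.3
grip_force: 30.1
time: 19.5
tool_pos: [464.0, 182.3, 51.8]
tcp_rot: [180.0, -0.0, 82.5]
ft_force: [0.3, 0.2, -0.6]
finger_gap: 31.1
grip_force: 30.1
```

```bash
for i in 1 2 3; do python3 -m handwheel '{"series": [[[0,0,0.05,0,0,0,0.25],[0,0,0.05,0,0,0,0.25]]]}' | grep -E "tool_pos|ft"; done
```

```text
tool_pos: [464.1, 182.4, 51.6]
ft_force: [-1.1, -0.1, 4.5]
tool_pos: [464.2, 182.5, 51.6]
ft_force: [-4.3, -0.2, 8.7]
tool_pos: [464.2, 182.6, 51.5]
ft_force: [-6.8, -1.3, 14.1]
```

Contact: Fz rises at TCP z 51.6. I ease up 0.5 mm, release and retreat to the stopper.

```bash
python3 -m handwheel '{"series": [[[0,0,-0.08,0,0,0,0.25],[0,0,-0.1,0,0,0,0.4],[0,0,-0.1,0,0,0,0.55],[0,0,-0.1,0,0,0,0.75],[0,0,-0.1,0,0,0,0.75],[0,0,-3,0,0,0,0.75],[0,0,-8,0,0,0,0.75],[0,0,-13,0,0,0,0.75],[0,0,-18,0,0,0,0.75],[0,0,-18,0,0,0,0.75],[0,0,-18,0,0,0,0.75]]]}'
python3 - <<'E'
from h import *
d=shot("wrist","w12");f=shot("side","s12")
# bottle upright check: orange/brown in side view
hsv=cv2.cvtColor(f["img"],cv2.COLOR_RGB2HSV)[80:190,260:340]; m=(hsv[...,2]<60)
print("pred tip/foot side",proj(f,(464,182,118)).round(0),proj(f,(464,182,16)).round(0))
g=f["img"][110:175,290:318]; h2=cv2.cvtColor(g,cv2.COLOR_RGB2GRAY); print([ (110+i,''.join('#' if x<60 else ('+' if x<120 else '.') for x in h2[i])) for i in range(0,65,3)])
togo(522,-347,180,82.5)
E
```

```text
time: 21.62
tool_pos: [463.9, 182.2, 230.0]
tcp_rot: [-180.0, 0.0, 82.5]
ft_force: [-0.2, 0.5, 0.0]
finger_gap: 64.4
grip_force: 0.0
pred tip/foot side [303. 141.] [303. 170.]
[(110, '++++...............+++...+##'), (113, '+++++++++++++###############'), (116, '############................'), (119, '............................'), (122, '.....++######...............'), (125, '############################'), (128, '############################'), (131, '.....................#######'), (134, '......................+....+'), (137, '.........+++...++++.........'), (140, '.........++.+....++.........'), (143, '...........####+............'), (146, '...........####+............'), (149, '.........######++...........'), (152, '...++++++########..++++.....'), (155, '....+.++##+####+#++.........'), (158, '........#######+++..........'), (161, '........##+.................'), (164, '.......+##+........++.......'), (167, '.+....+.##+........+........'), (170, '............................'), (173, '##############+++###########')]
togo [-51.67  12.76   4.88] [-0.003  0.001 -0.   ]
```

The bottle stands upright in its well, with the bulb at side-view (303,145). Next is the stopper.

```bash
python3 -m handwheel '{"series": [[[-4,0,0,0,0,0,0.75],[-10,0,0,0,0,0,0.75],[-16,0,0,0,0,0,0.75],[-22,1.5,0,0,0,0,0.75],[-28,3,0,0,0,0,0.75],[-34,5,0,0,0,0,0.75],[-39,7,0,0,0,0,0.75],[-44,9,0,0,0,0,0.75],[-48,11,0,0,0,0,0.75],[-51.7,12.8,2,0,0,0,0.75],[-51.7,12.8,4.9,0,0,0,0.75],[-51.7,12.8,4.9,0,0,0,0.75]]]}'
python3 -m handwheel '{"series": [[[0,0,0,0,0,0,0.75],[0,0,0,0,0,0,0.75]]]}'
python3 - <<'E'
from h import *
d=shot("wrist","w13")
p=proj(d,(522,-347,47)); k=proj(d,(522,-347,12)); print("pred",p.round(1),k.round(1))
u,v=p.astype(int); g=cv2.cvtColor(d["img"],cv2.COLOR_RGB2HSV)
# knob: pinkish copper
m=((g[...,0]<20)&(g[...,1]>40)&(g[...,2]>110)).astype(np.uint8)
n,l,st,c=cv2.connectedComponentsWithStats(m)
for i in range(1,n):
    if st[i,4]>40 and abs(c[i]-k).max()<50: print(st[i],c[i].round(1),plane(d,c[i],10).round(1))
gr=cv2.cvtColor(d["img"],cv2.COLOR_RGB2GRAY)
for j in range(v-36,v+26,2): print(j,''.join(' .:-=+*#%@'[x//26] for x in gr[j,u-35:u+35]))
print(u-35); togo(522,-347,22,82.5)
E
```

```text
time: 23.22
tool_pos: [520.8, -345.5, 176.0]
tcp_rot: [-179.5, -0.3, 82.5]
ft_force: [0.1, 0.1, -0.4]
finger_gap: 63.9
grip_force: 0.0
time: 23.48
tool_pos: [524.1, -347.0, 183.1]
tcp_rot: [179.9, 0.1, 82.5]
ft_force: [-0.1, 0.9, 0.1]
finger_gap: 64.0
grip_force: 0.0
pred [316.1 192.6] [316.3 183.8]
[308 142  51  31 264] [327.4 151.7] [ 538.5 -313.8   10. ]
[302 173  26  23 248] [314.6 181.3] [ 520.5 -344.5   10. ]
[321 183  52  36 280] [349.  199.4] [ 556.3 -370.5   10. ]
156 ......:::::::::::::-=***%#*+-----====---::::::::::::::::::::::::::::::
158 .:::::.::::::::::::-=#%%%#+-----====--::::::::::::::::::::::::::::::::
160 :::::::------------=+##%%#+---====---:::::::::::::::::::::::::::::::::
162 :::::::::-----------+*#%%#=---===--:::::::::::::::::::::::::::::::::::
164 :::::::::----------=*#%%#+---===--::::::::::::::::::::::::::::::::::::
166 ::::::::--:-------=+##%##=---===-:::::::::::::::::::::::::::::::::::::
168 ::::::::::::::----=+####*=--===--:::::::::::::::::::::.:::::::::::.:::
170 :::::::::::::::----+*###*=--===--:::::::::::::::::::::::::::::::..::::
172 ::::::::::::::::::
[... 1051 characters left out ...]
-===++==-::::::::::::==----::::::::::.......:::--==
202 ..............::..:-===++=--::..........---==-------::::::::::::--====
204 ..................:-===++==-::...........::-----======----------======
206 .................::-=++++==-::............::::::-----================-
208 ................:::-=++===-::...................::::::::::::-----==--:
210 ...............::--==++==--::.............................::.::--=--::
212 ................=*#=====-:::.................................::--=--::
214 ..............--+*###==-::....................................:--=--::
216 .............--=+*##*===-....................................::--==-::
281
togo [-0.   -0.24 16.11] [0.002 0.001 0.001]
```

The plug top is at (314.5,194), 1 to 2 px from the prediction. I grip the plug above the knob.

```bash
python3 -m handwheel '{"series": [[[-0.1,-0.3,5,0,0,0,0.75],[-0.1,-0.3,10,0,0,0,0.75],[-0.1,-0.3,14,0,0,0,0.75],[-0.1,-0.3,15.9,0,0,0,0.75],[-0.1,-0.3,16,0,0,0,0.75],[-0.1,-0.3,16,0,0,0,0.75],[-0.1,-0.3,16,0,0,0,0.4],[-0.1,-0.3,16,0,0,0,0.1],[-0.1,-0.3,16,0,0,0,0.1],[-0.1,-0.3,16,0,0,0,0.1],[-0.1,-0.3,16,0,0,0,0.1],[-0.1,-0.3,16,0,0,0,0.1]]]}' 40
python3 -m handwheel '{"series": [[[0,0,-2,0,0,0,0.1],[0,0,-6,0,0,0,0.1],[0,0,-11,0,0,0,0.1],[0,0,-16,0,0,0,0.1],[0,0,-20,0,0,0,0.1],[0,0,-20,0,0,0,0.1],[0,0,-20,0,0,0,0.1]]]}'
python3 - <<'E'
from h import *
d=shot("wrist","w14");togo(483,326,220,82.5)
E
```

```text
time: 25.02
tool_pos: [520.8, -348.1, 22.3]
tcp_rot: [179.9, 0.0, 82.5]
ft_force: [-1.1, 0.8, 6.3]
finger_gap: 17.8
grip_force: 39.1
time: 25.9
tool_pos: [520.0, -347.4, 221.4]
tcp_rot: [-180.0, -0.0, 82.5]
ft_force: [-0.8, 1.1, -1.5]
finger_gap: 18.0
grip_force: 39.1
togo [ 66.26 -12.42   0.11] [-0.002 -0.001 -0.   ]
```

```bash
python3 -m handwheel '{"series": [[[4,-2,0,0,0,0,0.1],[9,-5,0,0,0,0,0.1],[15,-8,0,0,0,0,0.1],[21,-11,0,0,0,0,0.1],[27,-14,0,0,0,0,0.1],[33,-14,0,0,0,0,0.1],[39,-14,0,0,0,0,0.1],[45,-14,0,0,0,0,0.1],[51,-14,0,0,0,0,0.1],[57,-13.5,0,0,0,0,0.1],[61,-13,0,0,0,0,0.1],[64,-12.7,0,0,0,0,0.1]]]}'
python3 -m handwheel '{"series": [[[2.2,0.3,0,0,0,0,0.1],[2.2,0.3,0,0,0,0,0.1],[2.2,0.3,0,0,0,0,0.1]]]}'
python3 - <<'E'
from h import *
d=shot("wrist","w15")
p=proj(d,(483,326,38)); print("pred well",p.round(1))
u,v=p.astype(int); gr=cv2.cvtColor(d["img"],cv2.COLOR_RGB2GRAY)
for j in range(v-30,v+44,2): print(j,''.join(' .:-=+*#%@'[x//26] for x in gr[j,u-35:u+36]))
print(u-35); togo(483,326,52,82.5)
E
```

```text
time: 27.45
tool_pos: [476.8, 305.0, 219.0]
tcp_rot: [-179.8, 0.1, 82.6]
ft_force: [-0.1, -0.0, -0.5]
finger_gap: 18.2
grip_force: 39.3
time: 27.82
tool_pos: [483.0, 324.1, 219.9]
tcp_rot: [-179.9, 0.1, 82.5]
ft_force: [-0.3, -1.1, 0.4]
finger_gap: 18.4
grip_force: 39.3
pred well [318.5 179.5]
149 ##%%%%%%######%########################%%%%%%%%%%%%%%%%%%%%%%%###%%%+**
151 =#%%%%%################################%%%%%%%%%%%%%%%%%%%%%%#####%%+**
153 ##%%%%#################################%%%%%%%%%%%%%%%%%%%%%%####%%%+**
155 ##%%%%%##############################%%%%%%%%%%%%%%%%%%%%%%%%####%%%+**
157 #*#%%%%%#############################%%%%%%%%%%%%%%%%%%%%%%%%####%%#+**
159 #*#%%%%###############################%%%%%%%%%%%%%%%%%%%%%%%####%%#+**
161 #*#%%%%#####################*****++++****###%%%%%%%%%%%%%%%%%####%%#++*
163 #*#%%%%#################*****##*######*******##%%%%%%%%%%%%%%####%%#+++
165 #*#%%%%%#############****#################**+**+#%%%%%%%%%%%%####%%*+++
167 #*#%%%%%###########****####***#####*#######**++**+#%%%%%%%%%%####%%*+++
169 %+#%%%%###########**#####*****###*****###
[... 1358 characters left out ...]
++%%#%%%%%%%%%%%%%%%%%%%%%%%%####%%***++
207 +++++++++++++++++++++++++++++++*%%%%%%%%%%%%%%%%%%%%%%#%%%%%####%%***++
209 +++++++++++++++++++++++++++++++%%##%%%%%%%%%%%%%%%%%%%#%%%%%####%%***++
211 +++++++++**+++++++++++++++++++++###%%%%%%%%%%%#%%%%####%%%%%%%%%%%***+*
213 +++++++++#%%%%%+++++++++++++++++####%#%#%%%%%%%%%%%###%%%%%%%%%%%%+*++*
215 **++++#%%%%%%%%****%+++**+==****************###%%%%###%%%%%%%%%%%%+*++*
217 %%%*%%%%##%%%%%%%%%%##**###***##*####***###****+*#%###%%%%%%%%%%%%+*+++
219 %%%*%%%###%%%%%%%##***##**************######*####***##%%%%%%%%%%%#+*+++
221 %%%+%%%###%%%%##****#####***************###########**+#%%%%%%%%%%#+*++*
283
togo [ 0.22 -0.03 16.83] [-0.001  0.001 -0.001]
```

The small well is seen at (317.5,178.5), within 1 px. Lowering the stopper.

```bash
python3 -m handwheel '{"series": [[[0.3,0,5,0,0,0,0.1],[0.3,0,9,0,0,0,0.1],[0.3,0,12.5,0,0,0,0.1],[0.3,0,15,0,0,0,0.1],[0.3,0,16.2,0,0,0,0.1],[0.3,0,16.7,0,0,0,0.1],[0.3,0,16.7,0,0,0,0.1],[0.3,0,16.7,0,0,0,0.1]]]}'
for i in 1 2 ; do python3 -m handwheel '{"series": [[[0,0,0.1,0,0,0,0.1],[0,0,0.1,0,0,0,0.1]]]}' | grep -E "tool_pos|ft"; done
```

```text
time: 28.88
tool_pos: [485.0, 328.3, 55.6]
tcp_rot: [179.9, -0.1, 82.5]
ft_force: [0.1, -0.6, -0.2]
finger_gap: 18.3
grip_force: 39.3
tool_pos: [484.3, 328.0, 53.6]
ft_force: [-0.7, 0.1, 1.2]
tool_pos: [484.1, 327.9, 52.2]
ft_force: [0.5, -1.4, -0.6]
```

```bash
for i in 1 2 3; do python3 -m handwheel '{"series": [[[0,0,0.08,0,0,0,0.1],[0,0,0.08,0,0,0,0.1]]]}' | grep -E "tool_pos|ft"; done
```

```text
tool_pos: [484.1, 327.9, 51.4]
ft_force: [-0.2, 0.4, -0.3]
tool_pos: [484.1, 327.9, 50.6]
ft_force: [0.4, 0.4, -0.6]
tool_pos: [484.2, 328.0, 50.3]
ft_force: [-1.2, -1.6, 4.2]
```

Contact at z 50.3, as expected. I release, rise and head for the corkscrew.

```bash
python3 -m handwheel '{"series": [[[0,0,-0.03,0,0,0,0.2],[0,0,-0.03,0,0,0,0.35],[0,0,-0.03,0,0,0,0.6],[0,0,-0.03,0,0,0,0.6],[0,0,-3,0,0,0,0.6],[0,0,-8,0,0,0,0.6],[0,0,-13,0,0,0,0.6],[0,0,-17,0,0,0,0.6],[0,0,-17,0,0,0,0.6],[0,0,-17,0,0,0,0.6]]]}'
python3 - <<'E'
from h import *
d=shot("wrist","w16")
for n,X in dict(top=(484,328,75),jig=(474.5,254.5,104)).items(): print(n,proj(d,X).round(1))
u,v=proj(d,(484,328,75)).astype(int); gr=cv2.cvtColor(d["img"],cv2.COLOR_RGB2GRAY)
for j in range(v-24,v+26,3): print(j,''.join(' .:-=+*#%@'[x//26] for x in gr[j,u-30:u+30]))
# corkscrew: ends A (573,-72), B (469.2,-114.8)
A=np.array([572.9,-72.]);B=np.array([469.5,-114.8]);y=(A-B)/np.linalg.norm(A-B);th=np.degrees(np.arctan2(y[1],y[0]))
g=(A+B)/2+15*y; print("screw y-axis heading",th,"centre",(A+B)/2,"grip",g)
togo(g[0],g[1],200,th)
E
```

```text
time: 31.38
tool_pos: [483.9, 327.7, 219.2]
tcp_rot: [-180.0, 0.0, 82.5]
ft_force: [-0.4, -0.2, -1.2]
finger_gap: 51.1
grip_force: 0.0
top [318.6 190. ]
jig [318.8 269.1]
165 #####################******++********##%%%%%%%%%%#%%%%%#####
168 %################***################+++***#%%%%%%#%%%%%#####
171 #############***#####****#*+++++++++****++***%%%%%%%%%%#####
174 ############**#####+++=+**###########*+=**+****%%%%%%%%#####
177 %#########**####*#++=+*###%##+***#%%#####+*#=+**#%%%%%%####%
180 %##############**==+**#*+-:--------::+%%##*#++***%%%%%%####%
183 %###########*##====++*+---------------:+%#**#++**#%%%%%####%
186 %###########+###++=++*-----========----:*#*++=###%%%%%%####%
189 ##########***==+*#+=++=--============--:***+=##*#%%%%%%####%
192 ++++##+++++++=+==**++++--=============:+**=*###%%%%%%%%####%
195 +++++++++++++++=+==-=+=+=============-=+*####%%%%%%%%%#####%
198 ++++++++++++++++++++++==========++**######%%%%%%%%%%%%#####%
201 +++++++++++++++++++++++++++++########%%%%%%%%%%%%#%%%%#####%
204 ++++++++++++++++++++++++++++%%%%%%%%%%%%%%%%%%%%%%%%%%#####%
207 +++++++++++++++++++++++++++++%%%%#%%%%%%%%%%%%%%%#%%%%####%%
210 +++++++++++++++++++++++++++++%%%%%%%%%%%%%%%%%%%##%%%%####%%
213 +++++++#%+**##+++++++++++++++%%%%%%%%%%%#%%%%%%%##%%%%####%%
screw y-axis heading 22.485959740678695 centre [521.2 -93.4] grip [535.05959921 -87.66314462]
togo [-40.48  10.54   1.86] [-1.000e-03  2.000e-03  1.047e+00]
```

The stopper stands upright in the small well (plug top at (318,189)). On to the corkscrew.

```bash
python3 -m handwheel '{"series": [[[-4,0,0,0,0,0.12,0.6],[-8,0,0,0,0,0.24,0.6],[-13,0,0,0,0,0.36,0.6],[-18,1,0,0,0,0.48,0.6],[-23,3,0,0,0,0.6,0.6],[-28,5,0,0,0,0.72,0.6],[-32,7,0.5,0,0,0.84,0.6],[-36,9,1,0,0,0.96,0.6],[-39,10,1.5,0,0,1.047,0.6],[-40.5,10.5,1.9,0,0,1.047,0.6],[-40.5,10.5,1.9,0,0,1.047,0.6],[-40.5,10.5,1.9,0,0,1.047,0.6]]]}'
python3 -m handwheel '{"series": [[[0,0,0,0,0,0,0.6],[0,0,0,0,0,0,0.6]]]}'
python3 - <<'E'
from h import *
d=shot("wrist","w17")
hsv=cv2.cvtColor(d["img"],cv2.COLOR_RGB2HSV)
m=((hsv[...,0]<16)&(hsv[...,1]>85)&(hsv[...,2]>70)).astype(np.uint8)
n,l,st,c=cv2.connectedComponentsWithStats(m); u=proj(d,(521.2,-93.4,13))
k=min((i for i in range(1,n) if st[i,4]>300),key=lambda i:np.linalg.norm(c[i]-u))
box=cv2.boxPoints(cv2.minAreaRect(np.argwhere(l==k)[:,::-1].astype(np.float32)))
e=sorted([(box[i]+box[(i+1)%4])/2 for i in range(4)],key=lambda p:p[1]); w=load("w1")
P=[plane(d,p,12)[:2] for p in(e[0],e[-1])]; print(st[k],[p.round(1) for p in P],np.linalg.norm(P[0]-P[1]))
w1e=((234.68,111.68),(266.66,178.69))
print("tri",[tri((d,p),(w,q)).round(1) for p,q in zip((e[0],e[-1]),w1e)])
y=(P[0]-P[1])/np.linalg.norm(P[0]-P[1]); th=np.degrees(np.arctan2(y[1],y[0])); g=(P[0]+P[1])/2+15*y
print(th,g.round(1),(P[0]+P[1])/2); togo(g[0],g[1],2.5,th)
E
```

```text
time: 32.92
tool_pos: [535.1, -86.2, 200.6]
tcp_rot: [-180.0, 0.0, 22.6]
ft_force: [-0.2, -0.1, -0.2]
finger_gap: 51.4
grip_force: 0.0
time: 33.17
tool_pos: [535.5, -86.6, 201.2]
tcp_rot: [180.0, -0.0, 22.6]
ft_force: [0.6, -0.3, 0.1]
finger_gap: 51.0
grip_force: 0.0
[314 144  12  92 908] [array([573.5, -71.2]), array([ 470.8, -114. ])] 111.28556466421995
tri [array([573. , -71.3,   8. ]), array([ 468.7, -114.5,    8.1])]
22.621652112603417 [536.  -86.8] [522.15526288 -92.59225632]
togo [ 0.04  0.02 19.87] [ 0.    -0.    -0.001]
```

The measurement from here agrees within 1 mm: heading 22.6°, height about 8 to 12 mm. Next I descend and grip.

```bash
python3 -m handwheel '{"series": [[[0,0,5,0,0,0,0.6],[0,0,10,0,0,0,0.6],[0,0,15,0,0,0,0.6],[0,0,18.5,0,0,0,0.6],[0,0,19.6,0,0,0,0.6],[0,0,19.8,0,0,0,0.6],[0,0,19.8,0,0,0,0.3],[0,0,19.8,0,0,0,0.03],[0,0,19.8,0,0,0,0.03],[0,0,19.8,0,0,0,0.03],[0,0,19.8,0,0,0,0.03],[0,0,19.8,0,0,0,0.03]]]}' 50
python3 -m handwheel '{"series": [[[0,0,-2,0,0,0,0.03],[0,0,-6,0,0,0,0.03],[0,0,-11,0,0,0,0.03],[0,0,-16,0,0,0,0.03],[0,0,-18,0,0,0,0.03],[0,0,-18,0,0,0,0.03],[0,0,-18,0,0,0,0.03]]]}'
python3 - <<'E'
from h import *
t=np.radians(-7.5);R=np.array([[np.cos(t),-np.sin(t)],[np.sin(t),np.cos(t)]])
c=np.array([473.2,252.5])-R@[42,0]; g=c+R@[-32,15]; print(c,g); togo(g[0],g[1],190,82.5)
d=shot("wrist","w18"); hsv=cv2.cvtColor(d["img"],cv2.COLOR_RGB2HSV)
m=((hsv[...,0]<16)&(hsv[...,1]>85)&(hsv[...,2]>70)).astype(np.uint8)
n,l,st,cc=cv2.connectedComponentsWithStats(m)
for i in range(1,n):
    if st[i,4]>300: print(st[i],cc[i].round(0))
E
```

```text
time: 34.72
tool_pos: [536.9, -87.7, 4.8]
tcp_rot: [179.9, -0.1, 22.5]
ft_force: [-0.9, 1.3, 7.5]
finger_gap: 11.5
grip_force: 49.1
time: 35.6
tool_pos: [534.2, -87.1, 180.5]
tcp_rot: [-179.9, 0.2, 22.5]
ft_force: [-0.0, -0.6, -1.6]
finger_gap: 11.3
grip_force: 49.0
[431.55931582 257.98210007] [401.79097314 277.03061114]
togo [  1.7  -38.7   -0.87] [-3.000e-03  1.000e-03 -1.047e+00]
[334  59  92  41 330] [381.  89.]
[   0   70  122  205 6670] [ 72. 172.]
[  0 140  28  39 632] [ 12. 158.]
[ 306  189   25  165 3425] [318. 270.]
[ 554  345   71   48 1367] [586. 362.]
```

```bash
python3 -m handwheel '{"series": [[[0,-4,-0.5,0,0,-0.12,0.03],[0,-8,-0.9,0,0,-0.24,0.03],[0,-13,-0.9,0,0,-0.36,0.03],[0.5,-18,-0.9,0,0,-0.48,0.03],[0.8,-23,-0.9,0,0,-0.6,0.03],[1,-28,-0.9,0,0,-0.72,0.03],[1.3,-32,-0.9,0,0,-0.84,0.03],[1.5,-35,-0.9,0,0,-0.96,0.03],[1.7,-37.5,-0.9,0,0,-1.047,0.03],[1.7,-38.7,-0.9,0,0,-1.047,0.03],[1.7,-38.7,-0.9,0,0,-1.047,0.03],[1.7,-38.7,-0.9,0,0,-1.047,0.03]]]}'
python3 - <<'E'
from h import *
d=shot("wrist","w19"); shot("side","s19")
s=status.sense(); g=s["tool_pos"]; cv2.imwrite("pics/w19c.png",cv2.resize(d["img"][60:400,170:470,::-1],None,fx=1.75,fy=1.75))
togo(401.8,277,35,82.5)
E
```

```text
time: 37.15
tool_pos: [403.0, 275.9, 191.4]
tcp_rot: [-180.0, 0.0, 82.4]
ft_force: [0.4, -1.4, -1.4]
finger_gap: 11.2
grip_force: 49.1
togo [ 0.1  -0.16 15.67] [-0.     0.    -0.002]
```

View pics/w19c.png

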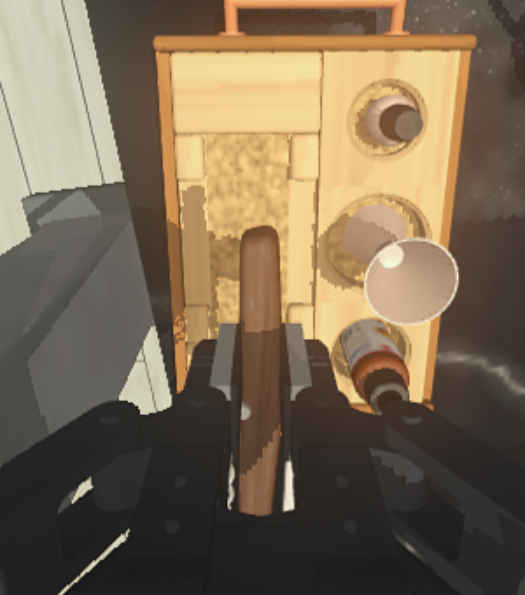

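The corkscrew hangs straight over the groove and all three other items stand in their wells. I lower it 4 mm forward, for clearance to the jigger.

```bash
python3 -m handwheel '{"series": [[[0.1,-0.5,4,0,0,0,0.03],[0.1,-0.5,8,0,0,0,0.03],[0.1,-0.5,11,0,0,0,0.03],[0.1,-0.5,13.5,0,0,0,0.03],[0.1,-0.5,14.8,0,0,0,0.03],[0.1,-0.5,15.2,0,0,0,0.03],[0.1,-0.5,15.2,0,0,0,0.03],[0.1,-0.5,15.2,0,0,0,0.03]]]}'
for i in 1 2 3; do python3 -m handwheel '{"series": [[[0,0,0.08,0,0,0,0.03],[0,0,0.08,0,0,0,0.03]]]}' | grep -E "tool_pos|ft"; done
```

```text
time: 38.25
tool_pos: [399.0, 278.8, 41.1]
tcp_rot: [179.9, -0.1, 82.5]
ft_force: [0.2, -0.2, -1.1]
finger_gap: 11.4
grip_force: 49.1
tool_pos: [398.3, 278.5, 39.4]
ft_force: [0.4, 0.4, -1.0]
tool_pos: [398.0, 278.3, 38.2]
ft_force: [-0.2, -0.4, 0.0]
tool_pos: [398.0, 278.3, 37.4]
ft_force: [-0.5, -0.2, -1.0]
```

```bash
for i in 1 2 3; do python3 -m handwheel '{"series": [[[0,0,0.08,0,0,0,0.03],[0,0,0.08,0,0,0,0.03]]]}' | grep -E "tool_pos|ft"; done
```

```text
tool_pos: [398.1, 278.3, 36.6]
ft_force: [-0.5, 0.4, -0.8]
tool_pos: [398.0, 278.3, 35.8]
ft_force: [-0.5, -0.1, -0.7]
tool_pos: [398.0, 278.3, 35.0]
ft_force: [-0.5, 0.1, -1.3]
```

```bash
for i in 1 2; do python3 -m handwheel '{"series": [[[0,0,0.06,0,0,0,0.03],[0,0,0.06,0,0,0,0.03]]]}' | grep -E "tool_pos|ft"; done
```

```text
tool_pos: [398.2, 278.4, 34.8]
ft_force: [-1.6, -2.0, 3.5]
tool_pos: [398.2, 278.4, 34.8]
ft_force: [-4.9, -3.6, 10.9]
```

Contact at z 34.8, as computed. I release to about 38 mm and rise.

```bash
python3 -m handwheel '{"series": [[[0,0,-0.08,0,0,0,0.1],[0,0,-0.1,0,0,0,0.25],[0,0,-0.1,0,0,0,0.42],[0,0,-0.1,0,0,0,0.42],[0,0,-0.1,0,0,0,0.42],[0,0,-2,0,0,0,0.42],[0,0,-6,0,0,0,0.42],[0,0,-11,0,0,0,0.42],[0,0,-16,0,0,0,0.42],[0,0,-20,0,0,0,0.42],[0,0,-20,0,0,0,0.42],[0,0,-20,0,0,0,0.42]]]}'
python3 - <<'E'
from h import *
d=shot("wrist","w20"); s=shot("side","s20")
hsv=cv2.cvtColor(d["img"],cv2.COLOR_RGB2HSV); m=((hsv[...,0]<16)&(hsv[...,1]>85)&(hsv[...,2]>50)).astype(np.uint8)
t=np.radians(-7.5);R=np.array([[np.cos(t),-np.sin(t)],[np.sin(t),np.cos(t)]]);c=np.array([431.6,258])
u=proj(d,(*(c+R@[-37,0]),43)); gr=cv2.cvtColor(d["img"],cv2.COLOR_RGB2GRAY); print("expected centre",u)
for q in ((-62,67),(-12,67),(-62,-67),(-12,-67)): print(q,proj(d,(*(c+R@q),38)).round(0))
x,y=u.astype(int)
for j in range(y-70,y+76,4): print(j,''.join(' .:-=+*#%@'[k//26] for k in gr[j,x-35:x+50]))
print(x-35)
s0=load("s0")  # shot glass and cork unmoved?
for n,(a,b,e,f) in dict(shot=(250,285,294,320),cork=(228,252,295,312)).items():
    print(n,np.abs(s0["img"][a:b,e:f].astype(int)-s["img"][a:b,e:f]).mean())
E
```

```text
time: 41.75
tool_pos: [397.9, 278.2, 233.2]
tcp_rot: [-180.0, 0.0, 82.5]
ft_force: [-0.2, -0.8, -0.1]
finger_gap: 36.2
grip_force: 0.0
expected centre [317.69841387 192.4416901 ]
(-62, 67) [295. 134.]
(-12, 67) [340. 134.]
(-62, -67) [298. 242.]
(-12, -67) [337. 242.]
122 %%%%%%%%%%%%%%%%%%%%%%%%%%%%%%%%%%%%%%%%%%%%%%%%%%%%%%%%%%%%%%%%%%%%%%%#*%%%%%%%%#%%%
126 %%%%%%%%%%%%%%%%%%%%%%%%%%%%%%%%%%%%%%%%%%%%%%%%%%%%%%%%%%%%%%%%%%%%%%%##%%%%%%%%#%%%
130 %%%%%%%%%%%%%%%%%%%%%%%%%%%%%%%%%%%%%%%%%%%%%%%%%%%%%%%%%%%%%%%%%%%%%%%##%%%%%%%%#%%%
134 ****************************************+***************#********+****+=%%%%%%%%##%%%
138 %%%%%%%%%%%%*#####**#########*********##*****##########++*#%%%%%%%%%%%%=%%%%%%%%##%%%
142 #%%%%%%%%%%%#****######**#**###***####*****#############+*#%%%%%%%%%%%%+%%%%%%%###%%%
146 #%%%%%%%%%%%################**=+--======-+#**#####%%%%%%+*#%%%%%%%%%%%%+%%%%%%%###%%%
150 #%%%%%%%%%%%%*######*#####****+===+=+++===***####***####+*#%%%%%%%%%%%%*%%%%%%%###%%%
154 #%%%%%%%%%%%%*#######***#####*#===+=++===-*############++##%%%%%%%%%%%%#%%%%%%####%%%
158 ##*#########%%###
[... 1848 characters left out ...]
%%%*%%%%%%%%%%#*=-==
242 **++*#######*######################################################+*%%%%%%%%#*+++-==
246 :::+%%%%%%%%%%%%%%%%%%%%%%%%%%%%%%%%%%%%%%%%%%%%%%%%%%%%%%%%%%%%%%%##%*:::-==========
250 :::-%%%%%%%%%%%%%%%%%%%%%%%%%%%%%%%%%%%%%%%%%%%%%%%%%%%%%%%%%%%%%%%+#%=:--:-=========
254 ::::#%%%%%%%%%%%%%%%%%%%###########################################=%%-:::::-========
258 :::.#%########%%#%%%%%%%%%%%%%%%%%%%%%%%%%%%%%%%%%%%%%%%%%%%%%%%%%%+%%-:::::::=======
262 ::::+%####################%#%%%#%%%%%%%%%%%%%%%%%%%%%%%%%%%%%%%%%%%+%#-::::::::======
266 :::.+%%%%%%%%%%%%%%%%%%%%%%%%%%%%%%%%%%%%%%%%%%%%%%%%%%%%%%%%%%%%%%*%*::::::::::=====
282
shot 2.2948717948717947
cork 2.18218954248366
```

```bash
python3 - <<'E'
from h import *
f=load("s20")["img"]; g=cv2.cvtColor(f,cv2.COLOR_RGB2GRAY); a=load("s12")["img"].astype(int)
print("jig/bit diff s12-s20",np.abs(a[138:172,294:314]-f[138:172,294:314]).mean(), np.abs(a[125:138,296:312]-f[125:138,296:312]).mean())
print(status.sense()["ft_force"].round(1)); r.hand_in()
E
```

```text
jig/bit diff s12-s20 6.956862745098039 1.5769230769230769
[ 0.1  0.7 -0.4]
the job is handed in; nothing more can be done
```

The bar kit is back in its caddy and handed in at about 42 s: jigger, bitters (set down on contact) and stopper standing in their wells, corkscrew flat in the groove; the shot glass and wine cork have not moved.

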